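# Stand the tall nozzle on the bench scale

### The job

Three black plastic pipe parts lean in the plywood rack: take the tall tapered nozzle (not the short one, not the straight pipe) and stand it upright on its flat foot in the middle of the bench scale's steel pan, setting it down gently without dropping it. Let go, back away and watch for a couple of seconds that it stands there by itself without wobbling, so that it can be weighed. Leave the other two parts undisturbed in the rack.

Things in the scene. Friction and masses are not known exactly. Their poses are not given: they have to be found in the camera images.
- nozzle: Tall black round nozzle, 165 mm long, leaning 26 deg from vertical in a rack groove 68 mm long, foot down, top overhanging towards the robot; lifts out straight up. Origin: centre of the flat foot; z along its axis to the top. Diameter 36 mm for the first 70 mm, tapering to 24 mm at 112 mm, then a free 24 mm neck to the top: grip it there, across the row. About 0.15 kg.
- short_nozzle: Short black nozzle, a bystander leaning in the same rack: 110 mm long, 36 mm diameter for 50 mm, tapering to a 24 mm neck from 78 mm up. Origin: centre of its foot, z along its axis to the top. The three parts lean side by side, 90 mm apart, in any order.
- straight_pipe: Plain straight black pipe piece, a bystander leaning in the same rack: 36 mm diameter over its whole length of 165 mm. Origin: centre of its foot, z along its axis to the top.
- pan (a point): Centre of the top surface of the round flat steel pan (124 mm diameter) of the white bench scale (190 x 170 mm, dark display strip towards the robot). The pan is fixed and level, 62 mm above the table; z points up. Nothing else stands on it.

How it is judged:
On the way, in this order (a step that is already met when the one before it is completed fails the run):
1. the tall nozzle is lifted out of the rack and held upright (distance of nozzle from where it was at the start of the episode above 0.08 m and angle between nozzle's own z axis and vertical below 0.26 rad and contact force between the fingers and nozzle above 0.5 N), for 0.1 s.
2. it stands by itself, upright, still and untouched on the middle of the pan for 0.8 s (angle between nozzle's own z axis and vertical below 0.17 rad and horizontal distance between nozzle and pan below 0.025 m and z of nozzle in the frame of pan between -0.008 and 0.008 m and contact force between the fingers and nozzle below 0.05 N and linear speed of nozzle below 0.02 m/s and angular speed of nozzle below 0.15 rad/s), for 0.8 s.
At the end, for the whole second after the job is handed in: The tall nozzle stands on its foot on the pan, its foot centre within 25 mm of the pan's centre and within 8 mm of the pan's height, its axis within 10 degrees of vertical, released and at rest (under 0.02 m/s and 0.15 rad/s) (all of step 2); the robot touches nothing.
It fails at once if the short nozzle is moved more than 30 mm (distance of short_nozzle from where it was at the start of the episode above 0.03 m).
It fails at once if the straight pipe is moved more than 30 mm (distance of straight_pipe from where it was at the start of the episode above 0.03 m).
It fails at once if the nozzle is dropped or thrown (faster than 0.45 m/s while not held, a fall of about 10 mm) (linear speed of nozzle above 0.45 m/s and contact force between the fingers and nozzle below 0.05 N).
It also fails if it takes over 40 s, if anything falls off the work surface, if the arm or the gripper's body presses on something with over 40 N, if the wrist force passes 120 N, or if a joint passes its speed limit or range.

### The arm

A 6-joint arm with a two-finger parallel gripper is mounted at the origin on the work surface. World frame = base frame: x ahead of the robot, y to its left, z up, the work surface at z = 0. Lengths are in m, angles in rad, forces in N, time in s.
With the tool pointing down it reaches from about 0.25 to 0.725 m from the base axis. Payload 4 kg.
Tool frame: the origin (TCP) lies midway between the tips of the shut fingers; the grasp point (between the pads) lies 19 mm behind it (bot.grip_point_offset is the distance from the TCP to the grasp point, in m); z points along the fingers, y is the line along which they close (so a half turn about z gives the same grasp; the last joint's range is limited). The gripper opens to 85 mm and grips with 20 to 120 N. Pads are 22 mm wide; open, the fingers measure 114 mm over their backs; the gripper's body (76 mm by 85 mm) begins 54 mm behind the grasp point. The pads swing forward as they close: fully open they stand 13 mm farther back than shut.
Start: joints at [-1.308, 0.241, 0.005, 1.335, 0, 1.571], TCP at [0.13, -0.483, 0.198] pointing down, gripper open.
Joint ranges: [-2.72, 2.72], [-1.05, 1.87], [-1.09, 1.28], [-1.99, 2.15], [-1.42, 1.44], [-3.14, 3.14]. Speed limits (rad/s): [2.79, 2.79, 3.14, 3.14, 3.14, 3.14].

### API

Orientations are given as a unit quaternion [x, y, z, w].
In Python, from workcell import bot gives the robot as it stands.
- The arm moves only by the tool step_arm, never from a script. Its argument "targets" is text: rows parted by semicolons, each of 7 numbers parted by spaces: the opening, from -1 (shut) to 1 (fully open), so that 0 is half open, then the shift along the world's x, y, z normalised to -1 to 1, where 1 is 0.5 m, then the turn, a rotation vector about the world's x, y, z normalised to -1 to 1, where 1 is pi/4 rad. In form: gripper x y z wx wy wz; .... A call has 1 to 10 rows; each row is the pose to reach, as a shift and turn from the pose commanded when the call began; what a row does not reach only later rows make up. A row lasts 1/12 s, in which the tool goes at most 41.7 mm and 7.16 degrees, less where a joint would pass 70% of its speed; a pose out of reach is approached as far as the arm can. A call with a number of a shift or a turn outside -1 to 1 is refused whole. A call with a gripper value outside its range is refused whole. The fingers move at their own pace and stop on an object; the grip force is fixed at half the most. Time passes only in rows, so rows that repeat a pose let the fingers close. It gives the time, the measured TCP pose, the force, the opening and the grip force at its end, in the units of the state.
- bot.get_obs(): the state, without advancing time (a new reading comes with each control period).
- bot.camera(name): name is "scene" or "side" or "wrist"; returns the picture (400x640x3 uint8, red, green, blue); there is no depth.
- bot.camera_info(name): a dict with "vertical_fov" (degrees; the focal length in pixels is half the picture's height over the tangent of half this angle, whatever the lens; pixels are square), "cx", "cy" (the principal point, pixels), "D" ([k1, k2, p1, p2, k3] as OpenCV has them; the pictures are not rectified), "pose" (4x4, takes a point from camera to world coordinates). Camera axes: x right, y up, looking along -z (the intrinsics and any distortion apply to the point x, -y, -z); pixel columns grow to the right and rows downward; lengths in m; the calibration is good to about 2 mm. A picture is of the moment at which its call begins: read the wrist's pose just before it. camera_info takes no time and is no camera call; for the wrist camera it gives the pose at the moment of the call.
- bot.job_done(): hands the job in; it is judged then, once.
The state is a dict: "clock": time; "joint_pos": joint angles; "joint_vel": joint speeds; "tau": joint torques, N m; "eef_pos": TCP position; "tool_rot": TCP orientation; "ft_force": force on the tool from outside, world axes, zero at the start; "ft_torque": the same for the moment, N m; "grip_width": finger opening in m; "grasp_force": force on a finger pad.
Only numpy, scipy, OpenCV 4.12 (cv2) and the standard library are available. Lean on these libraries where they do the work, as an engineer would, in place of code of your own. Each camera call takes 0.05 s, during which the arm holds its last target. There are 200 camera calls.

## Working session

There is one attempt and no reset: what is moved stays moved. The work goes in short steps, Python scripts to look and compute and a tool call to move; the robot and the scene stay as the last step left them, time stands still between calls to the robot, and variables do not carry over. Pictures are saved under pics/ and viewed, at most 10 in all, crops included, and the job is handed in when it is done.

Besides the shell and the picture viewer there is one more tool, called after ">>>" as name(argument=value, ...), one argument or row to a line, values as JSON. step_arm: Moves the arm, as the interface text tells. Scaled input: -1 to 1 covers 0.5 m each way for a shift and pi/4 rad each way for a turn. Its arguments: {"type":"object","properties":{"targets":{"type":"string"}},"required":["targets"]}

```bash
mkdir -p pics
python3 - <<'E'
from workcell import bot
import cv2
for n in ("scene","side"):
    im=bot.camera(n); cv2.imwrite(f"pics/{n}0.png",im[:,:,::-1])
    i=bot.camera_info(n); print(n,i)
o=bot.get_obs(); print(o["clock"],o["eef_pos"],o["tool_rot"],o["grip_width"])
E
```

```text
scene {'vertical_fov': 57.35190464581891, 'cx': 312.2145003195171, 'cy': 188.93320875795328, 'D': array([-0.08487828,  0.        ,  0.        ,  0.        ,  0.        ]), 'pose': array([[ 0.55842821, -0.60389528,  0.56874285,  0.98694317],
       [ 0.82948177,  0.39751307, -0.39235614, -0.21147398],
       [ 0.0108593 ,  0.69086457,  0.72290264,  0.59593519],
       [ 0.        ,  0.        ,  0.        ,  1.        ]])}
side {'vertical_fov': 57.9923381983092, 'cx': 319.7374259238316, 'cy': 195.76862321914112, 'D': array([-0.03014326,  0.        ,  0.        ,  0.        ,  0.        ]), 'pose': array([[-0.9882213 ,  0.12260394, -0.09158017,  0.53578319],
       [-0.15259207, -0.74413661,  0.65036633,  0.54921963],
       [ 0.01158931,  0.65668027,  0.75408004,  0.68569425],
       [ 0.        ,  0.        ,  0.        ,  1.        ]])}
0.1 [ 0.12973356 -0.48224281  0.19691814] [ 9.91379491e-01  1.31018505e-01 -1.14767580e-04 -9.17941777e-04] 0.08541160868640604
```

View pics/scene0.png

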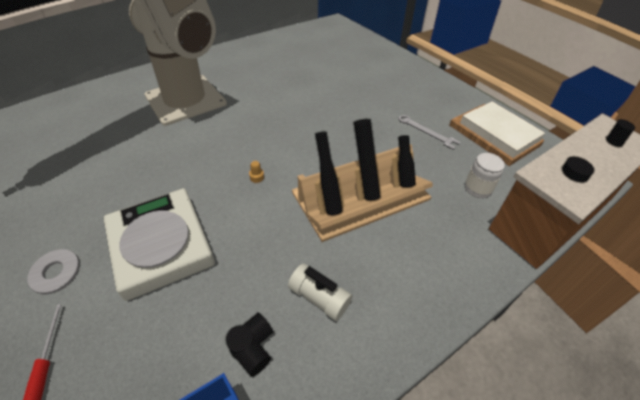

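View pics/side0.png

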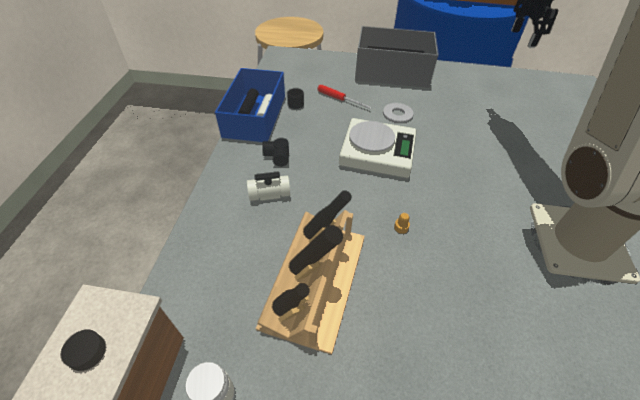

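The tall nozzle is the leftmost part in scene (top ~(322,135), foot ~(333,212)). In side it is the uppermost (top ~(346,197)). The pan is at ~(154,238) in scene and ~(373,137) in side. I'll enlarge both.

Run:
```python
import cv2,numpy as np
a=cv2.imread("pics/scene0.png")[120:230,280:440]; b=cv2.imread("pics/side0.png")[180:290,260:420]
r=lambda x:cv2.resize(x,None,fx=5,fy=5,interpolation=cv2.INTER_CUBIC)[:, :]
cv2.imwrite("pics/c.png",cv2.resize(np.hstack([r(a)[:, :400],r(b)[:, 100:500]]),(800,550)))
```

```text
(no output)
```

View pics/c.png

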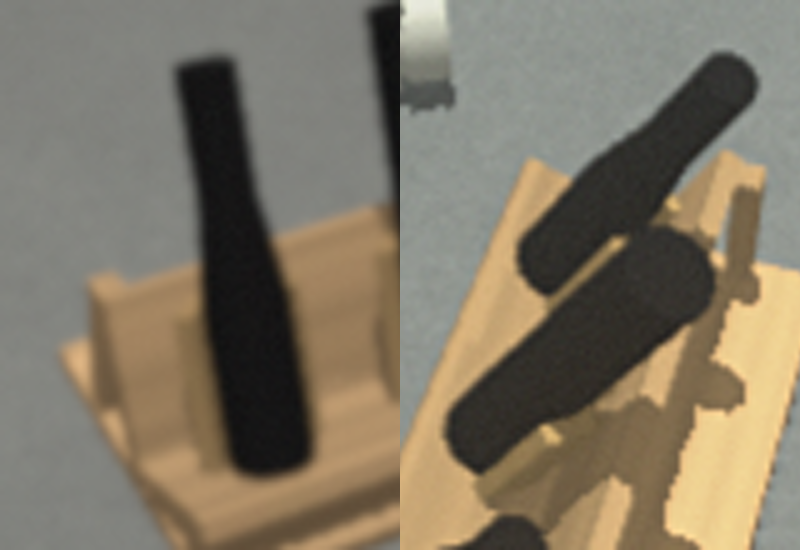

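Tall nozzle in scene: tip centre ≈(321.2,133.6), foot centre ≈(334.2,211.6). In side: tip ≈(347.2,195), foot ≈(309,232.2).

```bash
cat > h.py <<'E'
import numpy as np, cv2
from workcell import bot
def cam(n):
    i=bot.camera_info(n); f=200/np.tan(np.radians(i["vertical_fov"]/2))
    return np.array([[f,0,i["cx"]],[0,f,i["cy"]],[0,0,1]]),np.array(i["D"]),np.array(i["pose"])
def proj(c,P):
    K,D,T=c; F=np.diag([1,-1,-1.]); R=F@T[:3,:3].T
    return cv2.projectPoints(np.atleast_2d(P).astype(float),cv2.Rodrigues(R)[0],-R@T[:3,3],K,D)[0].reshape(-1,2)
def ray(c,uv):
    K,D,T=c; x,y=cv2.undistortPoints(np.array([[uv]],float),K,D)[0,0]
    return T[:3,3],T[:3,:3]@np.array([x,-y,-1])
def onplane(c,uv,z):
    o,d=ray(c,uv); return o+d*(z-o[2])/d[2]
E
python3 - <<'E'
from h import *
from scipy.optimize import least_squares as L
S,D=cam("scene"),cam("side")
for lean in (26,None):
    def ax(p):
        l=np.radians(26) if lean else p[4]
        return np.array([np.sin(l)*np.cos(p[3]),np.sin(l)*np.sin(p[3]),np.cos(l)])
    def r(p):
        P=np.array([p[:3]+.165*ax(p),p[:3]])
        return np.r_[(proj(S,P)-[[321.2,133.6],[334.2,211.6]]).ravel(),(proj(D,P)-[[347.2,195],[309,232.2]]).ravel()]
    s=L(r,[.5,0,.03,3.1,.45]); print(s.x.round(4),(s.x[:3]+.165*ax(s.x)).round(4),s.fun.round(1))
print(onplane(S,(154,238),.062),onplane(D,(373,137),.062))
# rack base ends in side view (long right edge of base) for row direction
a,b=onplane(D,(364,236),.012),onplane(D,(331,352),.012);print(a,b,np.degrees(np.arctan2(*(b-a)[[1,0]])))
a,b=onplane(S,(322,236),.012),onplane(S,(431,186),.012);print(a,b,np.degrees(np.arctan2(*(b-a)[[1,0]])))
E
```

```text
[0.6211 0.0957 0.0329 3.0002 0.45  ] [0.5495 0.1059 0.1812] [-1.2 -0.9  0.1  0.2 -1.5  0.6  0.4  0.2]
[0.6217 0.0955 0.0332 2.998  0.461 ] [0.549 0.106 0.181] [-1.2 -1.   0.2  0.3 -1.2  0.8  0.2  0. ]
[ 0.51134186 -0.22930688  0.062     ] [ 0.50244122 -0.21850942  0.062     ]
[0.50037282 0.07117426 0.012     ] [0.54043167 0.33464706 0.012     ] 81.35486217654906
[0.64454351 0.0499269  0.012     ] [0.66741731 0.33462868 0.012     ] 85.40654947774273
```

>>> step_arm(
  targets="1 0.3 0.2 0.32 0 0 0.5; 1 0.54 0.52 0.32 0 0 1;1 0.54 0.52 0.32 0 0 1;1 0.54 0.52 0.32 0 0 1;1 0.54 0.52 0.32 0 0 1;1 0.54 0.52 0.32 0 0 1;1 0.54 0.52 0.32 0 0 1;1 0.54 0.52 0.32 0 0 1;1 0.54 0.52 0.32 0 0 1;1 0.54 0.52 0.32 0 0 1",
)

```text
clock: 0.93
eef_pos: [0.4011, -0.2207, 0.3585]
tool_rot: [0.866, 0.501, 0.0, 0.0]
ft_force: [1.1, -1.9, -0.6]
grip_width: 0.0853
grasp_force: 0.0
```

Run:
```python
from h import *
o=bot.get_obs();print(o["clock"],o["joint_pos"],o["eef_pos"],o["tool_rot"])
c=cam("wrist");print(c); print(proj(c,[.507,-.224,.062]))
cv2.imwrite("pics/w1.png",bot.camera("wrist")[:,:,::-1])
```

```text
0.9333 [-5.03301837e-01  1.47025473e-01  3.01966548e-01  1.72548897e+00
  3.45784911e-04  1.58903344e+00] [ 0.40113246 -0.22072947  0.35848367] [8.65509958e-01 5.00891671e-01 2.12204942e-04 1.70427673e-05]
(array([[342.08710711,   0.        , 316.67736695],
       [  0.        , 342.08710711, 200.95729428],
       [  0.        ,   0.        ,   1.        ]]), array([-0.06813565,  0.        ,  0.        ,  0.        ,  0.        ]), array([[ 8.67202844e-01,  4.78289809e-01,  1.38557160e-01,
         4.35148768e-01],
       [-4.97954799e-01,  8.32677489e-01,  2.42258577e-01,
        -1.59183408e-01],
       [ 4.96380102e-04, -2.79082529e-01,  9.60266992e-01,
         5.35598040e-01],
       [ 0.00000000e+00,  0.00000000e+00,  0.00000000e+00,
         1.00000000e+00]]))
[[386.27648534 117.92001673]]
```

View pics/w1.png

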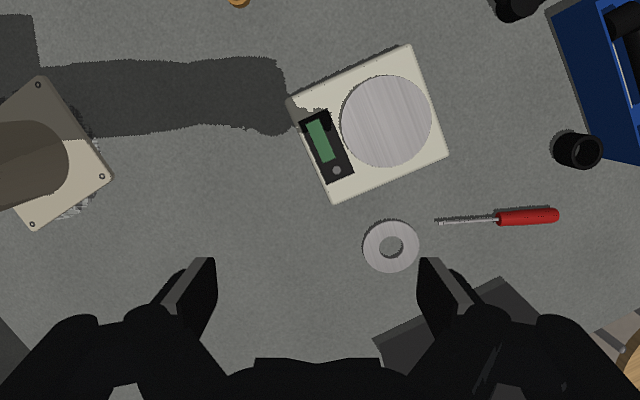

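Pan ellipse in wrist view: columns 341–432, rows 74–168, so its centre is (386.5,121), which agrees with the estimate (386,118).

>>> step_arm(
  targets="1 0.1 0.3 0 0 0 1;1 0.1 0.3 0 0 0 1;1 0.1 0.3 0 0 0 1;1 0.1 0.3 0 0 0 1;1 0.1 0.3 0 0 0 1;1 0.1 0.3 0 0 0 1;1 0.1 0.3 0 0 0 1;1 0.1 0.3 0 0 0 1",
)

```text
clock: 1.65
eef_pos: [0.4496, -0.0725, 0.3571]
tool_rot: [0.608, 0.794, -0.0, -0.001]
ft_force: [-0.0, 0.4, -0.9]
grip_width: 0.0854
grasp_force: 0.0
```

>>> step_arm(
  targets="1 0.1 0.3 0 0 0 1;1 0.1 0.3 0 0 0 1;1 0.1 0.3 0 0 0 1;1 0.1 0.3 0 0 0 1;1 0.1 0.3 0 0 0 1;1 0.1 0.3 0 0 0 1;1 0.1 0.3 0 0 0 1;1 0.1 0.3 0 0 0 1",
)

```text
clock: 2.32
eef_pos: [0.4998, 0.0771, 0.3571]
tool_rot: [0.259, 0.966, -0.0, -0.001]
ft_force: [0.5, 0.9, 0.3]
grip_width: 0.0851
grasp_force: 0.0
```

```bash
cat >> h.py <<'E'
from scipy.spatial.transform import Rotation as Ro
def goal(axis,row):
    z=-np.array(axis); y=np.array(row)-np.dot(row,z)*z; y/=np.linalg.norm(y)
    return Ro.from_matrix(np.c_[np.cross(y,z),y,z])
def delta(p,R):
    o=bot.get_obs(); rv=(R*Ro.from_quat(o["tool_rot"]).inv()).as_rotvec()/(np.pi/4)
    return ((np.array(p)-o["eef_pos"])/.5).round(3),rv.round(3)
E
python3 - <<'E'
from h import *
o=bot.get_obs();print(o["clock"],o["joint_pos"],o["eef_pos"])
az=np.radians(172.3);l=np.radians(26);a=np.array([np.sin(l)*np.cos(az),np.sin(l)*np.sin(az),np.cos(l)])
row=[np.cos(az-np.pi/2),np.sin(az-np.pi/2),0]
f=np.array([.6215,.0956,.033])
print(delta(f+.239*a,goal(a,row)))
E
```

```text
2.3167 [ 1.53183385e-01  2.50858398e-01  4.28554267e-01  1.74968641e+00
 -8.01677289e-05  6.76145243e-01] [0.49983551 0.07714371 0.35711862]
(array([ 0.036,  0.065, -0.219]), array([-0.187, -0.552,  0.486]))
```

>>> step_arm(
  targets="1 0.036 0.065 -0.1 -0.187 -0.552 0.486;1 0.036 0.065 -0.219 -0.187 -0.552 0.486;1 0.036 0.065 -0.219 -0.187 -0.552 0.486;1 0.036 0.065 -0.219 -0.187 -0.552 0.486;1 0.036 0.065 -0.219 -0.187 -0.552 0.486;1 0.036 0.065 -0.219 -0.187 -0.552 0.486;1 0.036 0.065 -0.219 -0.187 -0.552 0.486;1 0.036 0.065 -0.219 -0.187 -0.552 0.486",
)

```text
clock: 2.98
eef_pos: [0.5195, 0.1099, 0.2506]
tool_rot: [0.067, 0.972, -0.014, 0.226]
ft_force: [1.1, 0.3, 1.1]
grip_width: 0.0853
grasp_force: 0.0
```

Run:
```python
from h import *
az=np.radians(172.3);l=np.radians(26);a=np.array([np.sin(l)*np.cos(az),np.sin(l)*np.sin(az),np.cos(l)])
row=[np.cos(az-np.pi/2),np.sin(az-np.pi/2),0]
f=np.array([.6215,.0956,.033])
print(bot.get_obs()["joint_pos"],delta(f+.239*a,goal(a,row)))
c=cam("wrist");im=bot.camera("wrist")[:,:,::-1].copy()
print(proj(c,[f,f+.07*a,f+.112*a,f+.165*a]).round(1), c[2][:3,3])
np.save("c1.npy",c[2]); cv2.imwrite("pics/w2.png",im)
```

```text
[ 0.33416476 -0.05838083 -0.30356803  0.9110767  -0.19876951  0.42977276] (array([-0.004, -0.001, -0.006]), array([-0.004,  0.005,  0.003]))
[[315.9 158.9]
 [315.9 170.1]
 [316.  179.1]
 [316.  194.5]] [0.3777827  0.12863446 0.37820575]
```

View pics/w2.png

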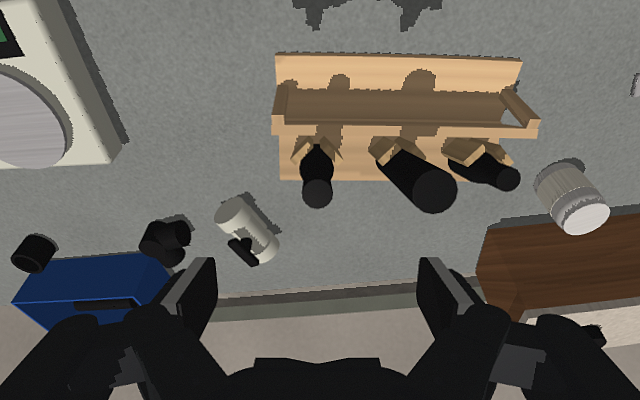

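Tip of the tall nozzle is at (317,192), predicted (316,194.5), and the rack is level in the picture, so the pose is confirmed. I'll advance along its axis.

>>> step_arm(
  targets="0.5 0.02 -0.003 -0.045 0 0 0;0.5 0.04 -0.006 -0.09 0 0 0;0.5 0.06 -0.009 -0.135 0 0 0;0.5 0.08 -0.012 -0.18 0 0 0;0.5 0.1 -0.015 -0.222 0 0 0;0.5 0.1 -0.015 -0.222 0 0 0;0.5 0.1 -0.015 -0.222 0 0 0",
)

```text
clock: 3.62
eef_pos: [0.5695, 0.1018, 0.1369]
tool_rot: [0.066, 0.972, -0.015, 0.224]
ft_force: [-0.8, 0.7, 1.9]
grip_width: 0.0639
grasp_force: 0.0
```

>>> step_arm(
  targets="0 0 0 0 0 0 0;-0.2 0 0 0 0 0 0;-0.4 0 0 0 0 0 0;-0.6 0 0 0 0 0 0;-0.8 0 0 0 0 0 0;-1 0 0 0 0 0 0;-1 0 0 0 0 0 0;-1 0 0 0 0 0 0;-1 0 0 0 0 0 0",
)

```text
clock: 4.37
eef_pos: [0.5689, 0.1028, 0.1395]
tool_rot: [0.065, 0.972, -0.014, 0.227]
ft_force: [-3.3, 0.8, 4.3]
grip_width: 0.0208
grasp_force: 58.6
```

>>> step_arm(
  targets="-1 0 0 0.02 0 0 0;-1 0 0 0.05 0 0 0;-1 0 0 0.09 0 0 0;-1 0 0 0.14 0 0 0;-1 0 0 0.19 0 0 0;-1 0 0 0.24 0 0 0;-1 0 0 0.29 0 0 0;-1 0 0 0.33 0 0 0;-1 0 0 0.36 0 0 0;-1 0 0 0.36 0 0 0",
)

```text
clock: 5.2
eef_pos: [0.5693, 0.1027, 0.3217]
tool_rot: [0.066, 0.971, -0.014, 0.228]
ft_force: [1.3, -0.2, -1.6]
grip_width: 0.0206
grasp_force: 59.3
```

Run:
```python
from h import *
o=bot.get_obs();print(o["ft_force"],o["ft_torque"],o["joint_pos"])
T=Ro.from_quat(o["tool_rot"]).as_matrix();print(T.round(3))
out=[]
for n in("scene","side"):
    c=cam(n);im=bot.camera(n)[:,:,::-1].copy();a=-T[:,2];tip=o["eef_pos"]+a*(-.119)
    P=proj(c,[tip,tip+.07*a,tip+.112*a]);print(n,P.round(1))
    u,v=P[0].astype(int);x0=max(0,min(560,u-40));y0=max(0,min(280,v-80))
    print(x0,y0);out.append(cv2.resize(im[y0:y0+120,x0:x0+80],None,fx=5,fy=5,interpolation=cv2.INTER_CUBIC))
cv2.imwrite("pics/lift.png",np.hstack(out))
```

```text
[ 1.31186828 -0.16645291 -1.63705459] [ 0.13464633  0.51154377 -0.02058702] [ 0.28160153  0.00916088 -0.05767799  1.07598258 -0.17773635  0.37758949]
[[-0.887  0.133  0.442]
 [ 0.121  0.991 -0.056]
 [-0.445  0.003 -0.895]]
scene [[340.6 140.8]
 [333.4  98.8]
 [328.8  72. ]]
300 60
side [[308.  174.4]
 [325.3 152.1]
 [337.2 136.7]]
268 94
```

View pics/lift.png

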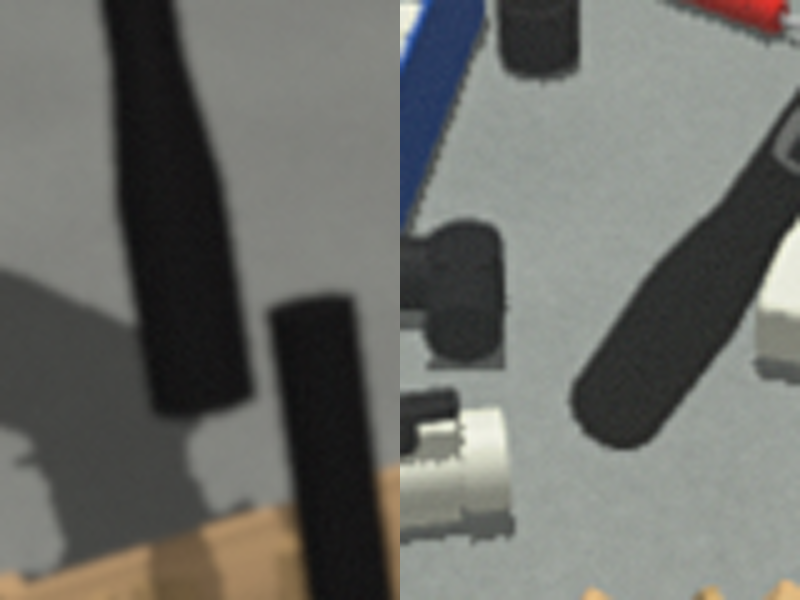

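Held nozzle: in scene the foot centre is at ~(341,139.6), as predicted. In side it is at ~(312,177.6) against a predicted (308,174.4), so it sits a few mm to -x, slightly more upright than assumed. I'll bring it upright near the pan and re-measure.

Run:
```python
from h import *
K,D,T=cam("wrist")
T=np.array([[.867202844,.478289809,.13855716,.435148768],[-.497954799,.832677489,.242258577,-.159183408],[.00049638,-.279082529,.960266992,.53559804]])
print(onplane((K,D,T),(386.5,121),.062))
az=np.radians(172.3);row=[np.cos(az-np.pi/2),np.sin(az-np.pi/2),0]
print(delta([.506,-.224,.30],goal([0,0,1],row)))
```

```text
[ 0.50540192 -0.22780991  0.062     ]
(array([-0.123, -0.652, -0.034]), array([ 0.076,  0.574, -0.001]))
```

>>> step_arm(
  targets="-1 -0.01 -0.04 0 0.008 0.06 0;-1 -0.02 -0.1 0 0.015 0.12 0;-1 -0.035 -0.17 0 0.025 0.18 0;-1 -0.05 -0.25 0 0.035 0.25 0;-1 -0.065 -0.33 0 0.045 0.33 0;-1 -0.08 -0.41 0 0.055 0.41 0;-1 -0.095 -0.49 0 0.065 0.49 0;-1 -0.11 -0.56 0 0.072 0.54 0;-1 -0.12 -0.62 -0.01 0.076 0.574 0;-1 -0.123 -0.652 -0.034 0.076 0.574 0",
)

```text
clock: 6.13
eef_pos: [0.5061, -0.2277, 0.298]
tool_rot: [0.069, 0.998, -0.0, -0.002]
ft_force: [0.3, -0.2, -1.4]
grip_width: 0.0208
grasp_force: 59.3
```

>>> step_arm(
  targets="-1 0 0 0 0 0 0;-1 0 0 0 0 0 0;-1 0 0 0 0 0 0",
)

```text
clock: 6.38
eef_pos: [0.5059, -0.2231, 0.2991]
tool_rot: [0.067, 0.998, 0.0, -0.001]
ft_force: [-0.2, -0.0, -2.0]
grip_width: 0.0204
grasp_force: 59.3
```

Run:
```python
from h import *
o=bot.get_obs();print(o["eef_pos"],o["grip_width"],o["joint_pos"])
T=Ro.from_quat(o["tool_rot"]).as_matrix();print(T.round(3))
out=[]
for n in("scene","side"):
    c=cam(n);im=bot.camera(n)[:,:,::-1].copy();a=-T[:,2];tip=o["eef_pos"]+a*(-.119)
    P=proj(c,[tip,tip+.07*a,tip+.112*a])
    u,v=P[0].astype(int);x0=max(0,min(560,u-40));y0=max(0,min(290,v-80))
    print(n,((P-[x0,y0])*5).round(0),x0,y0);out.append(cv2.resize(im[y0:y0+110,x0:x0+80],None,fx=5,fy=5,interpolation=cv2.INTER_CUBIC))
cv2.imwrite("pics/up.png",np.hstack(out))
```

```text
[ 0.50587156 -0.22309977  0.29907679] 0.020417900622601234 [-4.15470591e-01  3.38195003e-01  3.98356655e-01  1.63323211e+00
  1.78754595e-04 -2.81553362e-01]
[[-0.991  0.134 -0.002]
 [ 0.134  0.991  0.001]
 [ 0.002  0.001 -1.   ]]
scene [[203. 403.]
 [123. 238.]
 [ 69. 124.]] 94 109
side [[203. 401.]
 [223. 271.]
 [236. 185.]] 337 18
```

View pics/up.png

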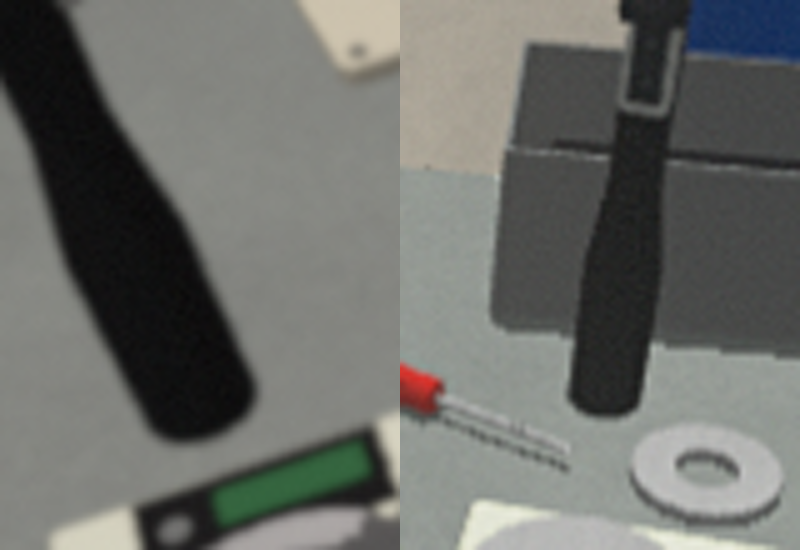

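Scene: foot at ~(203,402) in the crop, as predicted. Side: foot at ~(607,393) against (603,401), with the axis slope matching to within 0.5°. The nozzle is upright and its foot sits perhaps 2 mm higher than nominal. I'll descend.

>>> step_arm(
  targets="-1 0 -0.002 -0.04 0 0 0;-1 0 -0.002 -0.09 0 0 0;-1 0 -0.002 -0.14 0 0 0;-1 0 -0.002 -0.18 0 0 0;-1 0 -0.002 -0.205 0 0 0;-1 0 -0.002 -0.216 0 0 0;-1 0 -0.002 -0.22 0 0 0;-1 0 -0.002 -0.22 0 0 0;-1 0 -0.002 -0.22 0 0 0",
)

```text
clock: 7.23
eef_pos: [0.5073, -0.2247, 0.1916]
tool_rot: [0.067, 0.998, -0.001, 0.001]
ft_force: [-0.6, -0.3, -2.8]
grip_width: 0.0208
grasp_force: 59.2
```

>>> step_arm(
  targets="-1 0 0 -0.002 0 0 0;-1 0 0 -0.004 0 0 0;-1 0 0 -0.006 0 0 0;-1 0 0 -0.008 0 0 0;-1 0 0 -0.008 0 0 0;-1 0 0 -0.008 0 0 0",
)

```text
clock: 7.73
eef_pos: [0.5063, -0.2249, 0.1861]
tool_rot: [0.067, 0.998, -0.0, 0.0]
ft_force: [-0.4, 0.2, -2.0]
grip_width: 0.021
grasp_force: 59.2
```

>>> step_arm(
  targets="-1 0 0 -0.002 0 0 0;-1 0 0 -0.004 0 0 0;-1 0 0 -0.004 0 0 0;-1 0 0 -0.004 0 0 0",
)

```text
clock: 8.07
eef_pos: [0.5063, -0.2248, 0.1841]
tool_rot: [0.067, 0.998, -0.0, -0.0]
ft_force: [-0.3, -0.7, -1.0]
grip_width: 0.0206
grasp_force: 59.2
```

>>> step_arm(
  targets="-1 0 0 -0.002 0 0 0;-1 0 0 -0.004 0 0 0;-1 0 0 -0.004 0 0 0;-1 0 0 -0.004 0 0 0",
)

```text
clock: 8.4
eef_pos: [0.5063, -0.2248, 0.1821]
tool_rot: [0.067, 0.998, -0.0, -0.0]
ft_force: [0.6, 0.4, -1.9]
grip_width: 0.0204
grasp_force: 59.2
```

>>> step_arm(
  targets="-1 0 0 -0.002 0 0 0;-1 0 0 -0.003 0 0 0;-1 0 0 -0.003 0 0 0;-1 0 0 -0.003 0 0 0",
)

```text
clock: 8.73
eef_pos: [0.5064, -0.2248, 0.1807]
tool_rot: [0.067, 0.998, -0.0, 0.0]
ft_force: [-0.9, 0.5, -1.8]
grip_width: 0.0209
grasp_force: 59.2
```

>>> step_arm(
  targets="-1 0 0 -0.002 0 0 0;-1 0 0 -0.003 0 0 0;-1 0 0 -0.003 0 0 0;-1 0 0 -0.003 0 0 0",
)

```text
clock: 9.07
eef_pos: [0.5064, -0.2249, 0.1793]
tool_rot: [0.067, 0.998, -0.0, 0.0]
ft_force: [0.4, 0.5, -0.7]
grip_width: 0.0206
grasp_force: 59.4
```

>>> step_arm(
  targets="-1 0 0 -0.002 0 0 0;-1 0 0 -0.003 0 0 0;-1 0 0 -0.003 0 0 0;-1 0 0 -0.003 0 0 0",
)

```text
clock: 9.4
eef_pos: [0.5072, -0.2251, 0.1792]
tool_rot: [0.067, 0.998, -0.001, 0.001]
ft_force: [0.5, 0.4, 5.2]
grip_width: 0.0203
grasp_force: 60.0
```

>>> step_arm(
  targets="-1 0 0 -0.002 0 0 0;-1 0 0 -0.003 0 0 0;-1 0 0 -0.003 0 0 0;-1 0 0 -0.003 0 0 0",
)

```text
clock: 9.73
eef_pos: [0.508, -0.2254, 0.1793]
tool_rot: [0.067, 0.998, -0.001, 0.003]
ft_force: [-2.0, 1.6, 10.7]
grip_width: 0.0208
grasp_force: 60.6
```

Contact at TCP z 0.179. I'll ease off the press and open slowly.

>>> step_arm(
  targets="-1 0 0 0.002 0 0 0;-1 0 0 0.003 0 0 0;-1 0 0 0.003 0 0 0",
)

```text
clock: 9.98
eef_pos: [0.5072, -0.2252, 0.1792]
tool_rot: [0.067, 0.998, -0.001, 0.001]
ft_force: [-1.2, 0.5, 7.4]
grip_width: 0.0205
grasp_force: 60.1
```

>>> step_arm(
  targets="-0.55 0 0 0 0 0 0;-0.5 0 0 0 0 0 0;-0.45 0 0 0 0 0 0;-0.4 0 0 0 0 0 0;-0.35 0 0 0 0 0 0;-0.25 0 0 0 0 0 0;-0.1 0 0 0 0 0 0;0.1 0 0 0 0 0 0;0.3 0 0 0 0 0 0;0.3 0 0 0 0 0 0",
)

```text
clock: 10.82
eef_pos: [0.5063, -0.2248, 0.1776]
tool_rot: [0.067, 0.998, -0.0, -0.0]
ft_force: [-1.0, -0.2, -0.6]
grip_width: 0.0554
grasp_force: 0.0
```

Run:
```python
from h import *
out=[]
for n,x0,y0 in(("scene",80,130),("side",320,60)):
    im=bot.camera(n)[:,:,::-1]
    out.append(cv2.resize(im[y0:y0+110,x0:x0+100],None,fx=4,fy=4,interpolation=cv2.INTER_CUBIC))
cv2.imwrite("pics/rel.png",np.hstack(out))
for n,x0,y0 in(("scene",80,130),("side",320,60)):
    print((proj(cam(n),[[.506,-.225,.062],[.506,-.225,.132]])-[x0,y0])*4)
```

```text
[[301.55101808 419.83360978]
 [251.89173736 319.99738703]]
[[207.24893794 301.28868794]
 [220.31915014 215.50445792]]
```

View pics/rel.png

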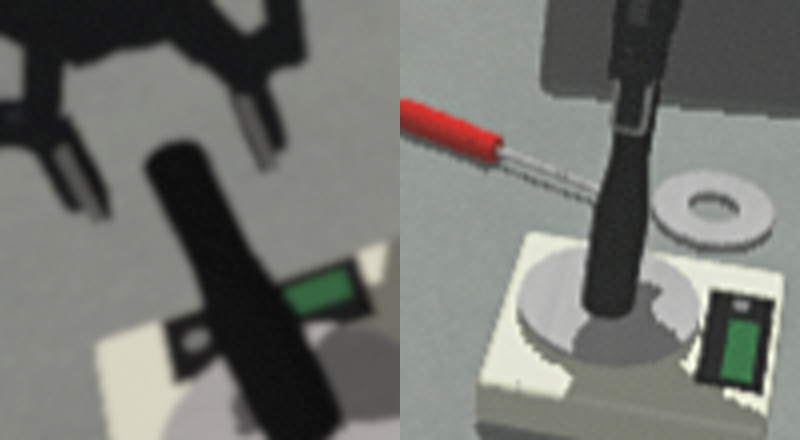

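It stands at (609,302) in the side crop, with the pan ellipse centre at ~(608,305), so it is centred, upright and free of the fingers. I'll retreat straight up.

>>> step_arm(
  targets="0.6 0 0 0.02 0 0 0;0.6 0 0 0.06 0 0 0;0.6 0 0 0.11 0 0 0;0.6 0 0 0.17 0 0 0;0.6 0 0 0.23 0 0 0;0.6 0 0 0.28 0 0 0;0.6 0 0 0.3 0 0 0;0.6 0 0 0.3 0 0 0",
)

```text
clock: 11.58
eef_pos: [0.5077, -0.2254, 0.3321]
tool_rot: [0.067, 0.998, -0.002, 0.004]
ft_force: [0.0, 0.7, 0.2]
grip_width: 0.0683
grasp_force: 0.0
```

>>> step_arm(
  targets="0.6 0 0 0 0 0 0;0.6 0 0 0 0 0 0;0.6 0 0 0 0 0 0;0.6 0 0 0 0 0 0;0.6 0 0 0 0 0 0;0.6 0 0 0 0 0 0;0.6 0 0 0 0 0 0;0.6 0 0 0 0 0 0;0.6 0 0 0 0 0 0;0.6 0 0 0 0 0 0",
)

```text
clock: 12.42
eef_pos: [0.5064, -0.2248, 0.3277]
tool_rot: [0.067, 0.998, -0.0, 0.0]
ft_force: [0.1, 0.7, -0.1]
grip_width: 0.0681
grasp_force: 0.0
```

>>> step_arm(
  targets="0.6 0 0 0 0 0 0;0.6 0 0 0 0 0 0;0.6 0 0 0 0 0 0;0.6 0 0 0 0 0 0;0.6 0 0 0 0 0 0;0.6 0 0 0 0 0 0;0.6 0 0 0 0 0 0;0.6 0 0 0 0 0 0;0.6 0 0 0 0 0 0;0.6 0 0 0 0 0 0",
)

```text
clock: 13.25
eef_pos: [0.5064, -0.2248, 0.3277]
tool_rot: [0.067, 0.998, -0.0, 0.0]
ft_force: [0.1, -0.1, -0.4]
grip_width: 0.0681
grasp_force: 0.0
```

Run:
```python
from h import *
a=bot.camera("side");[bot.camera("wrist") for _ in range(6)];b=bot.camera("side")
print(np.abs(a.astype(int)-b)[60:180,330:430].max(),bot.get_obs()["clock"])
cv2.imwrite("pics/end.png",b[:,:,::-1])
```

```text
9 13.65
```

View pics/end.png

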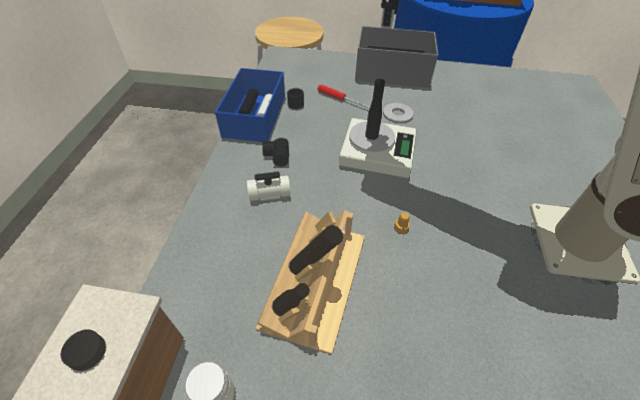

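The nozzle stands still and upright at the pan's centre, at (373,137), and the other two parts are unmoved in the rack.

```bash
python3 -c "
from workcell import bot
print(bot.job_done())"
```

```text
the job is handed in; nothing more can be done
None
```

The tall nozzle is standing upright and still by itself in the middle of the scale pan, the other two parts look undisturbed in the rack, and the job is handed in (no verdict came back).

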